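# Draw the sagging bolt of the tile locker and hold its gate ajar

## Task

The plywood door of the tile locker hangs open across the barred gate beside it: push it shut until it seats on its roller catch. Then open the gate: its barrel bolt sags and the turned-down nose is caught behind the bent-up lip of the keeper, so lift the bolt by its ball knob while you draw it right back, and pull the gate about a hand's width ajar. The gate is sprung and would swing shut: finish while still holding it ajar with the gripper, do not let go, do not throw the gate wide open, and leave the loose things on the bench where they are.

Things in the scene. Friction and masses are not known exactly. Their poses are not given: they have to be found in the camera images.
- locker: fixed bench-top tile locker, 530 mm wide, 200 deep, 250 high; its plywood roof is set back 30 mm. Origin on the bench, in its front plane, 16 mm left of the middle of the 68 mm bolt post that parts the bays. x points into the locker (the front faces the robot), y left, z up. Gate bay at y 18 to 245 mm, door bay at y -56 to -246 mm
- door (a joint): angle of the plywood door, rad: 0 = shut, flush with the front plane; grows as it swings towards the robot; starts at 1.55 to 2.1. Light friction, stays where left. A spring roller in the right-hand post resists between about 0.09 and 0.04 rad (some 4 N at the free edge), then the door drops home and is held
- door_hinge (a point): point on the door's upright hinge axis, at the bolt post, in the plane of the door's outer face, 231 mm above the bench (level with the door's top edge); fixed on the locker
- door_edge (a point): top corner of the door's free edge, on the outer face, 190 mm from the hinge. Door panel 14 mm thick, 31 to 231 mm above the bench; its outer face looks to the robot when shut, to the left (to the gate) when open 90 degrees. A bow handle, 30 mm proud, stands on the outer face 160 mm from the hinge, 66 to 134 mm above the bench
- gate (a joint): angle of the gate in rad: 0 = shut, grows as it swings towards the robot, stop at 1.6. Spring hinges pull it shut: about 0.32 N m when shut, 0.46 N m at 0.4 rad
- gate_hinge (a point): point on the gate's upright hinge axis at the left post, in the plane of the gate's outer face, 231 mm above the bench; fixed on the locker
- gate_edge (a point): top corner of the gate's free edge, on the outer face, 223 mm from the hinge axis. The gate is a barred steel frame 14 mm thick, from 31 to 231 mm above the bench
- bolt_draw (a joint): how far the bolt is drawn back along its rod, towards the gate's hinge: 0 = shot, 0.035 m = fully drawn (stop); slides with about 1.5 N of friction and stays where it is left. Its nose is clear of the keeper from about 0.022 m
- bolt_lift (a joint): tilt of the bolt about its tail strap in rad: 0 = sagging (rod slopes 0.10 rad down to the nose), 0.135 = lifted to the stop; it falls back when let go. The toe clears the lip from about 0.085 rad, that is 8 mm of lift at the knob; the full 0.135 rad is 12 mm
- knob (a point): centre of the bolt's steel ball knob, 22 mm in diameter, on an 8 mm stem standing up from the 12 mm rod: 42 mm above the rod's axis, 22 mm before the gate's face, 92 mm from the tail strap towards the nose. Rod along the gate, nose to the right. The guide staple, 28 mm right of the shot knob, tops out at 210 mm above the bench, the tail strap at 207
- nose (a point): centre line of the rod at its nose, 166 mm from the tail strap; from here a toe, 12 mm thick, is turned 20 mm downward
- lip (a point): middle of the top edge of the keeper's bent-up lip, 4 mm thick, 172 mm above the bench, on the bolt post. The keeper is a steel trough, open at the top, 40 mm deep from the post, its front cheek 205 mm above the bench holds the nose; the toe hangs about 13 mm below the lip's top, behind it (to the right)
- tile_stack: loose stack of five tiles, 90 x 90 x 48 mm, origin under its centre; leave alone
- tile_blank: loose square tile, 70 x 70 x 12 mm, flat under the gate side; leave alone
- octagon: loose many-sided terracotta tile, 90 mm across, 13 mm thick, flat under the door's sweep; leave alone
- chip_bowl: loose terracotta bowl, 100 mm wide, 45 mm high; leave alone
- hammer: loose hammer lying on the bench, 240 mm long; leave alone
- water_bottle: loose clear bottle, 66 mm in diameter, 210 mm high, left of the locker; leave alone
- paste_jar: loose jar, 76 mm in diameter, 70 mm high, right of the locker; leave alone

How it is judged:
On the way, in this order (a step that is already met when the one before it is completed fails the run):
1. the plywood door is shut on its catch, with the gate still bolted (value of joint door below 0.025 rad and value of joint bolt_draw below 0.01 m), for 0.2 s.
2. the bolt is lifted over the lip and drawn clear of the keeper (value of joint bolt_draw above 0.024 m and value of joint door below 0.025 rad), for 0.1 s.
3. the gate is pulled ajar (all of step 2 and value of joint gate above 0.25 rad), for 0.2 s.
At the end, for the whole second after the job is handed in: the gate stands still at 0.25 to 0.60 rad (free edge 55 to 125 mm out), held by the fingers (over 0.5 N on gate or bolt); the bolt is drawn at least 24 mm, the door seated (below 0.025 rad), every loose thing within 30 mm of its start (all of step 3 and value of joint gate below 0.6 rad and velocity of joint gate between -0.05 and 0.05 rad/s and contact force between the fingers and gate above 0.5 N and distance of each of tile_stack, tile_blank, octagon, chip_bowl, hammer, water_bottle, paste_jar from where it was at the start of the episode below 0.03 m); the arm keeps its last pose, push and grip.
It fails at once if the gate is thrown wide open (beyond 0.9 rad) (value of joint gate above 0.9 rad).
It fails at once if a loose thing is knocked 30 mm or more (distance of any of tile_stack, tile_blank, octagon, chip_bowl, hammer, water_bottle, paste_jar from where it was at the start of the episode above 0.03 m).
It also fails if it takes over 58 s, if anything falls off the work surface, if the arm or the gripper's body presses on something with over 40 N, if the wrist force passes 120 N, or if a joint passes its speed limit or range.

## Robot

A 6-joint arm with a two-finger parallel gripper is mounted at the origin on the work surface. World frame = base frame: x ahead of the robot, y to its left, z up, the work surface at z = 0. Lengths are in m, angles in rad, forces in N, time in s.
With the tool pointing down it reaches from about 0.325 to 0.925 m from the base axis. Payload 3.1 kg.
Tool frame: the origin (TCP) lies on the centre line of the jaws, within the pads' length; the fingertips stand 11 mm ahead of it and the grasp point (between the pads) lies 8 mm behind it (robot.tips_ahead is the y of the fingertips in the tool frame, in m); y points along the fingers, z is the direction in which the jaws open and shut, and the axes are right-handed (so a half turn about y gives the same grasp; the last joint's range is limited). The gripper opens to 85 mm and grips with 20 to 120 N. Pads are 22 mm wide; open, the fingers measure 114 mm over their backs; the gripper's body (76 mm by 85 mm) begins 54 mm behind the grasp point. The pads swing forward as they close: fully open they stand 13 mm farther back than shut.
Start: joints at [1.158, 0.217, 1.613, -0, 1.311, -0.112], TCP at [0.185, 0.597, 0.242] pointing down, gripper open.
Joint ranges: [-2.75, 2.75], [-0.78, 2.1], [0.31, 2.55], [-1.13, 4.27], [0.13, 2.63], [-2.58, 2.58]. Speed limits (rad/s): [2.79, 2.79, 3.14, 3.14, 3.14, 3.14].

## Interface

Orientations are given as a 3x3 rotation matrix whose columns are the frame's x, y, z axes.
In Python, from rig import robot, grab_frame, calibration, recognise, silhouettes gives the robot as it stands.
- The arm moves only by the tool drive_tool, never from a script. Its argument "series" is a list of rows, each an object of numbers: "tx", "ty", "tz": the shift along the tool's x, y, z as a fraction of full scale; "rx", "ry", "rz": the turn, a rotation vector about the tool's x, y, z as a fraction of full scale. In form: [{"tx": .., "ty": .., "tz": .., "rx": .., "ry": .., "rz": ..}, ...]. A call has 1 to 12 rows; each row shifts and turns the commanded pose from where the row before left it, along the tool's axes as they then stand; what a row does not reach is not made up. Full scale, the value 1, is 30 cm for a shift and 10 degrees for a turn. A row lasts 1/8 s, in which the tool goes at most 62.5 mm and 10.7 degrees, less where a joint would pass 70% of its speed; a pose out of reach is approached as far as the arm can. A call with a number of a shift or a turn outside -1 to 1 is refused whole. A call with a gripper value outside its range is refused whole. "fingers" is the closure, from 0 (fully open) to 1 (shut), set as the call begins (left out, the last holds). The fingers move at their own pace and stop on an object; "force" is the grip in N (left out, the last holds). Time passes only in rows, so rows that do not move let the fingers close. It gives the time, the measured TCP pose, the force and the opening at its end, in the units of the state.
- robot.observe(): the state, without advancing time (a new reading comes with each control period).
- grab_frame(name): name is "side" or "top" or "wrist"; returns the picture (480x640x3 uint8, blue, green, red); there is no depth.
- calibration(name): a dict with "mtx" (3x3 intrinsics, pixels), "R" (3x3) and "t" (3): a world point X has camera coordinates R X + t; the wrist camera has in their place "mount" (4x4, takes a point from camera to tool coordinates, whose origin is the TCP and whose axes are the tool frame's). Camera axes: x right, y down, z forward; pixel columns grow to the right and rows downward; lengths in m; the calibration is good to about 2 mm. A picture is of the moment at which its call begins: read the wrist's pose just before it. calibration takes no time and is no camera call.
- robot.job_done(): hands the job in, once; it reports no verdict.
Trained networks look in the newest picture that a camera, given by its name, has taken for a name from the list of things; names that differ only in an ending like _2 or _b are one class to them, and where a whole thing is asked for, a point or a joint stands for the part that bears it (a point fixed in the world has none). Each returns a list of dicts, best first, with "score" (0 to 1); they miss things now and then, are a little off and sometimes report something else, mostly with a low value. They report only what shows in the picture. A call takes as long as a camera call.
- recognise(query, camera): "box" ([left, top, right, bottom] in pixels, round what is visible of it).
- silhouettes(query, camera): "region" (480x640 bool, what is visible of it) and "box" ([left, top, right, bottom] in pixels, round what is visible of it).
The state is a dict: "clock": time; "qpos": joint angles; "joint_velocities": joint speeds; "tau": joint torques, N m; "tool_pos": TCP position; "tool_rot": TCP orientation; "contact_force": force on the tool from outside, world axes, zero at the start; "torque": the same for the moment, N m; "width": finger opening in m.
Only numpy, scipy, OpenCV 4.12 (cv2) and the standard library are available. Lean on these libraries where they do the work, as an engineer would, in place of code of your own. Each camera call takes 0.05 s, during which the arm holds its last target. There are 200 camera calls.

## Working session

There is one attempt and no reset: what is moved stays moved. The work goes in short steps, Python scripts to look and compute and a tool call to move; the robot and the scene stay as the last step left them, time stands still between calls to the robot, and variables do not carry over. Pictures are saved under pics/ and viewed, about 8 in all and at most 12, crops included, and the job is handed in when it is done.

Besides the shell and the picture viewer there is one more tool, called after ">>>" as name(argument=value, ...) on one line, values as JSON. drive_tool: Moves the arm, as the interface text tells. Its arguments: {"type":"object","properties":{"series":{"type":"array","items":{"type":"object","properties":{"tx":{"type":"number"},"ty":{"type":"number"},"tz":{"type":"number"},"rx":{"type":"number"},"ry":{"type":"number"},"rz":{"type":"number"}}}},"fingers":{"type":"number"},"force":{"type":"number"}},"required":["series"]}

```bash
ls; mkdir -p pics
python3 - <<'E'
from rig import robot, grab_frame, calibration, recognise, silhouettes
import cv2,numpy as np
s=robot.observe();print({k:np.round(v,3).tolist() for k,v in s.items()})
a=grab_frame("side");b=grab_frame("top")
cv2.imwrite("pics/side.png",a);cv2.imwrite("pics/top.png",b)
for c in("side","top"):
  k=calibration(c);print(c,np.round(k["mtx"],1).tolist(),np.round(k["R"],3).tolist(),np.round(k["t"],3).tolist())
  for q in("locker","door","gate","knob","nose","octagon","tile_blank","tile_stack","chip_bowl","hammer","water_bottle","paste_jar","lip","door_edge","gate_edge","door_hinge","gate_hinge"):
    print(q,[(np.round(r["box"]).tolist(),round(r["score"],2)) for r in recognise(q,c)][:2])
E
```

```text
pics
{'clock': 0.0, 'qpos': [1.158, 0.218, 1.615, 0.0, 1.311, -0.112], 'joint_velocities': [0.001, 0.001, -0.001, 0.001, -0.0, 0.002], 'tau': [0.001, -39.685, -30.385, -0.0, 0.01, -0.0], 'tool_pos': [0.185, 0.596, 0.241], 'tool_rot': [[0.955, -0.001, 0.296], [-0.296, -0.002, 0.955], [-0.0, -1.0, -0.002]], 'contact_force': [-0.747, 0.142, -0.035], 'torque': [0.023, -0.004, 0.028], 'width': 0.086}
side [[605.5, 0.0, 315.0], [0.0, 605.5, 229.1], [0.0, 0.0, 1.0]] [[0.908, -0.419, -0.003], [-0.241, -0.517, -0.822], [0.343, 0.747, -0.57]] [-0.473, 0.303, 1.217]
locker [([310.0, 145.0, 544.0, 387.0], 0.66)]
door [([311.0, 226.0, 401.0, 312.0], 0.74)]
gate [([356.0, 164.0, 392.0, 234.0], 0.89)]
knob [([355.0, 196.0, 378.0, 230.0], 0.81)]
nose [([355.0, 197.0, 377.0, 230.0], 0.61)]
octagon [([336.0, 324.0, 378.0, 356.0], 0.76)]
tile_blank [([308.0, 147.0, 544.0, 389.0], 0.25)]
tile_stack [([280.0, 241.0, 308.0, 281.0], 0.6)]
chip_bowl [([238.0, 289.0, 282.0, 323.0], 0.91), ([307.0, 144.0, 545.0, 388.0], 0.27)]
hammer [([238.0, 353.0, 362.0, 405.0], 0.75)]
water_bottle [([320.0, 145.0, 345.0, 
[... 935 characters left out ...]
, 206.0, 341.0, 241.0], 0.7)]
tile_stack [([265.0, 225.0, 312.0, 271.0], 0.6)]
chip_bowl [([316.0, 283.0, 353.0, 324.0], 0.56), ([244.0, 70.0, 498.0, 264.0], 0.45)]
hammer [([385.0, 266.0, 455.0, 351.0], 0.57)]
water_bottle [([246.0, 72.0, 496.0, 265.0], 0.17)]
paste_jar [([486.0, 250.0, 522.0, 282.0], 0.87)]
lip [([354.0, 175.0, 375.0, 200.0], 0.87), ([288.0, 172.0, 365.0, 194.0], 0.35)]
door_edge [([341.0, 181.0, 395.0, 266.0], 0.68), ([376.0, 221.0, 413.0, 256.0], 0.5)]
gate_edge [([338.0, 180.0, 394.0, 268.0], 0.69), ([257.0, 158.0, 363.0, 193.0], 0.55)]
door_hinge [([242.0, 71.0, 496.0, 268.0], 0.83)]
gate_hinge [([250.0, 70.0, 501.0, 264.0], 0.78), ([256.0, 155.0, 363.0, 192.0], 0.23)]
```

Run:
```python
import cv2
a=cv2.imread("pics/top.png")[50:350,220:540];cv2.imwrite("pics/topc.png",cv2.resize(a,None,fx=2,fy=2,interpolation=cv2.INTER_CUBIC))
a=cv2.imread("pics/side.png")[130:410,220:560];cv2.imwrite("pics/sidec.png",cv2.resize(a,None,fx=2,fy=2,interpolation=cv2.INTER_CUBIC))
```

```text
(no output)
```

View pics/topc.png

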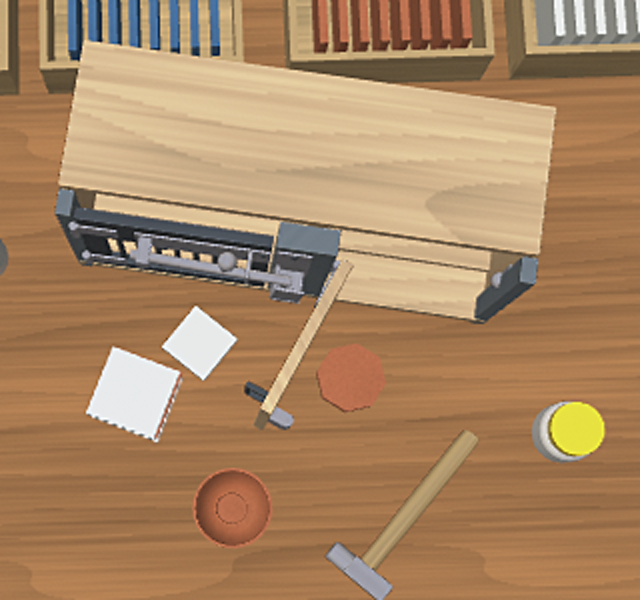

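View pics/sidec.png

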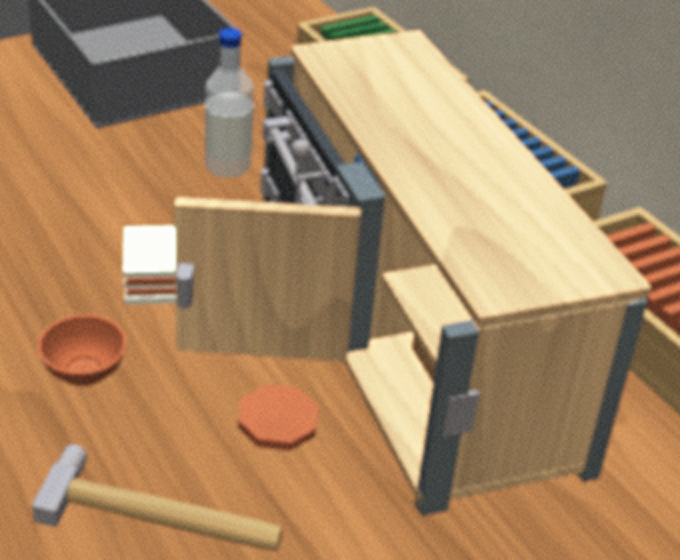

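The top view shows the locker yawed slightly. The knob is at about px (333,180), and the door's top edge runs from (395,181) to (350,261). The tile stack and blank lie in front of the gate side, and the octagon is right of the door. The side view agrees, with the door near 100° and the bow handle on its gate side.

```bash
cat > h.py <<'E'
import numpy as np,cv2
from rig import robot, grab_frame, calibration, recognise, silhouettes
def bp(c,uv,z):
    k=calibration(c);R=np.array(k["R"]);t=np.array(k["t"]);M=np.array(k["mtx"])
    d=R.T@np.linalg.solve(M,[uv[0],uv[1],1.]);o=-R.T@t
    return o+d*(z-o[2])/d[2]
def proj(c,X):
    k=calibration(c);p=np.array(k["mtx"])@(np.array(k["R"])@np.asarray(X)+k["t"]);return p[:2]/p[2]
def frame(o,yaw):
    c,s=np.cos(yaw),np.sin(yaw);return lambda p:np.array([o[0]+c*p[0]-s*p[1],o[1]+s*p[0]+c*p[1],p[2]])
E
python3 - <<'E'
from h import *
from scipy.optimize import least_squares
T=lambda u,v:np.array([u/2+220,v/2+50])
roof=[((.03,.265,.25),T(60,187)),((.03,-.265,.25),T(540,253)),((.2,.265,.25),T(85,42)),((.2,-.265,.25),T(555,105))]
for p,uv in roof: print("roof",np.round(bp("top",uv,.25),3))
f=lambda q:np.concatenate([proj("top",frame(q[:2],q[2])(p))-uv for p,uv in roof])
r=least_squares(f,[.6,0,0]);print(np.round(r.x,4),np.round(r.fun,1))
L=frame(r.x[:2],r.x[2])
for n,p in dict(post_l=(0,18/1e3,.25),post_r=(0,-.05,.25),dh=(0,-.056,.231),gh=(0,.245,.231),rp=(0,-.265,.25),lp=(0,.265,.25)).items():
  print(n,np.round(L(p),3),"topcrop",np.round((proj("top",L(p))-[220,50])*2),"sidecrop",np.round((proj("side",L(p))-[220,130])*2))
def loc(w):
  c,s=np.cos(r.x[2]),np.sin(r.x[2]);d=w[:2]-r.x[:2];return np.round([c*d[0]+s*d[1],-s*d[0]+c*d[1]],3)
for n,uv,z in(("knob",T(227,261),.228),("door hinge",T(340,262),.231),("door edge",T(257,425),.231),("stack",T(133,393),.048),("blank",T(200,342),.012),("oct",T(350,377),.013),("bowl",T(232,508),.045),("jar",T(577,429),.07),("hammer head",T(358,570),.02),("handle end",T(470,437),.02)):
  w=bp("top",uv,z);print(n,np.round(w,3),"local",loc(w))
E
```

```text
roof [0.75  0.203 0.25 ]
roof [ 0.659 -0.316  0.25 ]
roof [0.916 0.173 0.25 ]
roof [ 0.826 -0.345  0.25 ]
[ 0.6747 -0.0514 -0.1727] [-0.6  0.1  0.6  0.2 -1.  -0.3  0.9 -0.1]
post_l [ 0.678 -0.034  0.25 ] topcrop [279. 244.] sidecrop [337. 153.]
post_r [ 0.666 -0.101  0.25 ] topcrop [341. 253.] sidecrop [361. 188.]
dh [ 0.665 -0.107  0.231] topcrop [344. 258.] sidecrop [362. 207.]
gh [0.717 0.19  0.231] topcrop [ 75. 221.] sidecrop [270.  69.]
rp [ 0.629 -0.312  0.25 ] topcrop [538. 280.] sidecrop [452. 322.]
lp [0.72 0.21 0.25] topcrop [ 54. 213.] sidecrop [266.  48.]
knob [0.667 0.022 0.228] local [-0.021  0.071]
door hinge [ 0.661 -0.102  0.231] local [-0.005 -0.052]
door edge [ 0.483 -0.004  0.231] local [-0.197  0.014]
stack [0.546 0.142 0.048] local [-0.16   0.168]
blank [0.614 0.056 0.012] local [-0.078  0.095]
oct [ 0.562 -0.136  0.013] local [-0.096 -0.102]
bowl [0.399 0.022 0.045] local [-0.284  0.025]
jar [ 0.482 -0.403  0.07 ] local [-0.13  -0.379]
hammer head [ 0.318 -0.133  0.02 ] local [-0.338 -0.142]
handle end [ 0.48  -0.283  0.02 ] local [-0.152 -0.262]
```

```bash
cat >> h.py <<'E'
O=np.array([.6747,-.0514]);YAW=-.1727;L=frame(O,YAW)
def loc(w):
    c,s=np.cos(YAW),np.sin(YAW);d=np.asarray(w)[:2]-O;return np.array([c*d[0]+s*d[1],-s*d[0]+c*d[1],w[2]])
def rows(p0,pts):
    for p in pts:
        d=(np.array(p)-p0)/.3;print({"tx":round(d[0],3),"ty":round(-d[2],3),"tz":round(d[1],3)},np.round(p,3));p0=np.array(p)
E
python3 - <<'E'
from h import *
s=robot.observe();print(s["clock"],robot.tips_ahead);p=loc(s["tool_pos"]);print(p)
e=np.array([-.107,.04,.242])
rows(p,[p+(e-p)*k/12 for k in range(1,13)])
a=[]
for th in np.linspace(1.9,0,19):
  n=np.array([-np.cos(th),np.sin(th)]);r=np.array([-np.sin(th),-np.cos(th)])
  d=11*abs(n[0])+14.5*abs(n[1])
  a.append(np.r_[np.array([0,-.056])+.135*r+(d+1)/1e3*n,.2])
rows(e,a)
E
```

```text
1.8 0.011
[-0.59366707  0.55456421  0.24225849]
{'tx': np.float64(0.135), 'ty': np.float64(0.0), 'tz': np.float64(-0.143)} [-0.553  0.512  0.242]
{'tx': np.float64(0.135), 'ty': np.float64(0.0), 'tz': np.float64(-0.143)} [-0.513  0.469  0.242]
{'tx': np.float64(0.135), 'ty': np.float64(0.0), 'tz': np.float64(-0.143)} [-0.472  0.426  0.242]
{'tx': np.float64(0.135), 'ty': np.float64(0.0), 'tz': np.float64(-0.143)} [-0.431  0.383  0.242]
{'tx': np.float64(0.135), 'ty': np.float64(0.0), 'tz': np.float64(-0.143)} [-0.391  0.34   0.242]
{'tx': np.float64(0.135), 'ty': np.float64(0.0), 'tz': np.float64(-0.143)} [-0.35   0.297  0.242]
{'tx': np.float64(0.135), 'ty': np.float64(0.0), 'tz': np.float64(-0.143)} [-0.31   0.254  0.242]
{'tx': np.float64(0.135), 'ty': np.float64(0.0), 'tz': np.float64(-0.143)} [-0.269  0.212  0.242]
{'tx': np.float64(0.135), 'ty': np.float64(0.0), 'tz': np.float64(-0.143)} [-0.229  0.169  0.242]
{'tx': np.float64(0.135), 'ty': np.float64(0.0), 'tz': np.float64(-0.143)} [-0.188  0.126  0.242]
{'tx': np.float64(0.135), 'ty': np.float64(0.0), 'tz': np.float64(-0.143
[... 1305 characters left out ...]
  0.2  ]
{'tx': np.float64(0.034), 'ty': np.float64(-0.0), 'tz': np.float64(-0.036)} [-0.095 -0.154  0.2  ]
{'tx': np.float64(0.038), 'ty': np.float64(-0.0), 'tz': np.float64(-0.033)} [-0.083 -0.164  0.2  ]
{'tx': np.float64(0.042), 'ty': np.float64(-0.0), 'tz': np.float64(-0.028)} [-0.071 -0.172  0.2  ]
{'tx': np.float64(0.045), 'ty': np.float64(-0.0), 'tz': np.float64(-0.024)} [-0.057 -0.179  0.2  ]
{'tx': np.float64(0.048), 'ty': np.float64(-0.0), 'tz': np.float64(-0.019)} [-0.043 -0.185  0.2  ]
{'tx': np.float64(0.05), 'ty': np.float64(-0.0), 'tz': np.float64(-0.013)} [-0.028 -0.189  0.2  ]
{'tx': np.float64(0.052), 'ty': np.float64(-0.0), 'tz': np.float64(-0.007)} [-0.012 -0.191  0.2  ]
```

>>> drive_tool(series=[{"ry":-0.73},{"ty":-0.05}], fingers=1, force=40)

```text
schema error: expected keys tx, ty, tz, rx, ry, rz
```

>>> drive_tool(series=[{"tx":0,"ty":0,"tz":0,"rx":0,"ry":-0.73,"rz":0},{"tx":0.135,"ty":-0.05,"tz":-0.143,"rx":0,"ry":0,"rz":0},{"tx":0.135,"ty":0,"tz":-0.143,"rx":0,"ry":0,"rz":0},{"tx":0.135,"ty":0,"tz":-0.143,"rx":0,"ry":0,"rz":0},{"tx":0.135,"ty":0,"tz":-0.143,"rx":0,"ry":0,"rz":0},{"tx":0.135,"ty":0,"tz":-0.143,"rx":0,"ry":0,"rz":0},{"tx":0.135,"ty":0,"tz":-0.143,"rx":0,"ry":0,"rz":0},{"tx":0.135,"ty":0,"tz":-0.143,"rx":0,"ry":0,"rz":0},{"tx":0.135,"ty":0,"tz":-0.143,"rx":0,"ry":0,"rz":0},{"tx":0.135,"ty":0,"tz":-0.143,"rx":0,"ry":0,"rz":0},{"tx":0.135,"ty":0,"tz":-0.143,"rx":0,"ry":0,"rz":0},{"tx":0,"ty":0,"tz":0,"rx":0,"ry":0,"rz":0}], fingers=1, force=40)

```text
clock: 3.3
tool_pos: [0.512, 0.1011, 0.2576]
tool_rot: [[0.984, 0.001, 0.178], [-0.178, -0.001, 0.984], [0.001, -1.0, -0.001]]
contact_force: [-0.4, 0.0, -0.7]
width: 0.0
```

Run:
```python
from h import *
s=robot.observe();print(s["clock"],loc(s["tool_pos"]),np.round(s["tool_rot"],3).tolist(),s["contact_force"],s["width"])
```

```text
3.3 [-0.18649622  0.12229281  0.25756602] [[0.984, 0.001, 0.178], [-0.178, -0.001, 0.984], [0.001, -1.0, -0.001]] [-0.44500203  0.01275571 -0.71404854] 2.8074732460070436e-05
```

>>> drive_tool(series=[{"tx":0.132,"ty":0,"tz":-0.137,"rx":0,"ry":0,"rz":0},{"tx":0.132,"ty":0,"tz":-0.137,"rx":0,"ry":0,"rz":0},{"tx":0,"ty":0.095,"tz":0,"rx":0,"ry":0,"rz":0},{"tx":0,"ty":0.095,"tz":0,"rx":0,"ry":0,"rz":0},{"tx":-0.025,"ty":0,"tz":-0.058,"rx":0,"ry":0,"rz":0},{"tx":-0.024,"ty":0,"tz":-0.059,"rx":0,"ry":0,"rz":0},{"tx":-0.02,"ty":0,"tz":-0.046,"rx":0,"ry":0,"rz":0},{"tx":-0.015,"ty":0,"tz":-0.049,"rx":0,"ry":0,"rz":0},{"tx":-0.009,"ty":0,"tz":-0.051,"rx":0,"ry":0,"rz":0},{"tx":-0.004,"ty":0,"tz":-0.045,"rx":0,"ry":0,"rz":0},{"tx":0.001,"ty":0,"tz":-0.045,"rx":0,"ry":0,"rz":0},{"tx":0.005,"ty":0,"tz":-0.045,"rx":0,"ry":0,"rz":0}])

```text
clock: 4.8
tool_pos: [0.5267, -0.1039, 0.2006]
tool_rot: [[0.985, 0.001, 0.173], [-0.173, 0.0, 0.985], [0.001, -1.0, 0.0]]
contact_force: [1.3, 0.7, 2.8]
width: 0.0
```

Run:
```python
from h import *
s=robot.observe();print(s["clock"],loc(s["tool_pos"]),s["contact_force"])
print([(np.round(r["box"]).tolist(),round(r["score"],2)) for r in (grab_frame("top") is not None and recognise("door","top"))][:2])
```

```text
4.8 [-0.13679832 -0.07714582  0.20063789] [1.27934409 0.73611593 2.75445103]
[([384.0, 179.0, 418.0, 271.0], 0.92), ([302.0, 202.0, 339.0, 238.0], 0.59)]
```

>>> drive_tool(series=[{"tx":0.01,"ty":0,"tz":-0.045,"rx":0,"ry":0,"rz":0},{"tx":0.015,"ty":0,"tz":-0.044,"rx":0,"ry":0,"rz":0},{"tx":0.02,"ty":0,"tz":-0.043,"rx":0,"ry":0,"rz":0},{"tx":0.024,"ty":0,"tz":-0.041,"rx":0,"ry":0,"rz":0},{"tx":0.029,"ty":0,"tz":-0.039,"rx":0,"ry":0,"rz":0},{"tx":0.034,"ty":0,"tz":-0.036,"rx":0,"ry":0,"rz":0},{"tx":0.038,"ty":0,"tz":-0.033,"rx":0,"ry":0,"rz":0},{"tx":0.042,"ty":0,"tz":-0.028,"rx":0,"ry":0,"rz":0},{"tx":0.045,"ty":0,"tz":-0.024,"rx":0,"ry":0,"rz":0},{"tx":0.048,"ty":0,"tz":-0.019,"rx":0,"ry":0,"rz":0},{"tx":0.035,"ty":0,"tz":-0.01,"rx":0,"ry":0,"rz":0},{"tx":0,"ty":0,"tz":0,"rx":0,"ry":0,"rz":0}])

```text
clock: 6.4
tool_pos: [0.6089, -0.228, 0.2001]
tool_rot: [[0.985, 0.0, 0.172], [-0.172, -0.0, 0.985], [0.0, -1.0, -0.0]]
contact_force: [-0.4, 1.0, 0.6]
width: -0.0001
```

Run:
```python
from h import *
s=robot.observe();print(s["clock"],loc(s["tool_pos"]),s["contact_force"])
```

```text
6.4 [-0.03445056 -0.18530466  0.20013472] [-0.39911418  0.98054255  0.57016928]
```

>>> drive_tool(series=[{"tx":0.03,"ty":0,"tz":-0.008,"rx":0,"ry":0,"rz":0},{"tx":0.02,"ty":0,"tz":-0.006,"rx":0,"ry":0,"rz":0},{"tx":0.014,"ty":0,"tz":0,"rx":0,"ry":0,"rz":0},{"tx":0,"ty":0,"tz":0,"rx":0,"ry":0,"rz":0}])

```text
clock: 6.9
tool_pos: [0.627, -0.2353, 0.2007]
tool_rot: [[0.985, 0.001, 0.172], [-0.172, -0.001, 0.985], [0.001, -1.0, -0.0]]
contact_force: [-0.5, -1.3, -0.9]
width: 0.0001
```

>>> drive_tool(series=[{"tx":0.008,"ty":0,"tz":0,"rx":0,"ry":0,"rz":0},{"tx":0.008,"ty":0,"tz":0,"rx":0,"ry":0,"rz":0},{"tx":0,"ty":0,"tz":0,"rx":0,"ry":0,"rz":0}])

```text
clock: 7.28
tool_pos: [0.6274, -0.2354, 0.2004]
tool_rot: [[0.985, -0.01, 0.173], [-0.173, 0.002, 0.985], [-0.01, -1.0, 0.0]]
contact_force: [-12.3, 2.4, 6.9]
width: 0.0004
```

Run:
```python
from h import *
s=robot.observe();print(s["clock"],loc(s["tool_pos"]),s["contact_force"])
a=grab_frame("top");cv2.imwrite("pics/t2.png",cv2.resize(a[130:300,240:540],None,fx=2.6,fy=2.6,interpolation=cv2.INTER_CUBIC))
```

```text
7.275 [-0.01501404 -0.18937848  0.20040073] [-12.3490513    2.37930533   6.85995611]
```

View pics/t2.png

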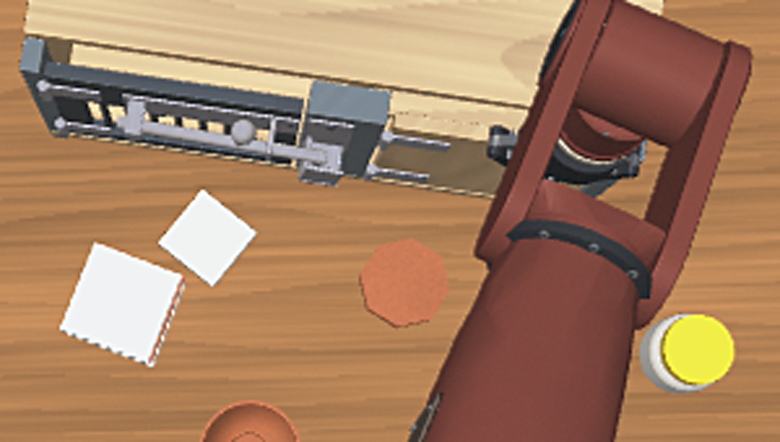

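The door face now shows in the front plane, with its straps at (380–450,140–175), and the bolt is still shot. The push met 12 N, so the door is probably seated. I'll back off and check from the side.

>>> drive_tool(series=[{"tx":-0.1,"ty":0,"tz":0,"rx":0,"ry":0,"rz":0},{"tx":-0.1,"ty":-0.15,"tz":0.15,"rx":0,"ry":0,"rz":0},{"tx":0,"ty":-0.1,"tz":0.18,"rx":0,"ry":0,"rz":0},{"tx":0,"ty":0,"tz":0.18,"rx":0,"ry":0,"rz":0},{"tx":0,"ty":0,"tz":0.18,"rx":0,"ry":0,"rz":0},{"tx":0,"ty":0,"tz":0.18,"rx":0,"ry":0,"rz":0}], fingers=0.4)

```text
clock: 8.07
tool_pos: [0.6199, 0.0277, 0.2709]
tool_rot: [[0.985, 0.002, 0.173], [-0.173, -0.0, 0.985], [0.002, -1.0, 0.0]]
contact_force: [0.7, -0.1, 0.6]
width: 0.0515
```

Run:
```python
from h import *
s=robot.observe();print(s["clock"],loc(s["tool_pos"]),s["contact_force"],s["width"])
a=grab_frame("side");b=grab_frame("top")
for th in(0,.06):
  for c in("side","top"):
    print(th,c,[np.round(proj(c,L((-r*np.sin(th),-.056-r*np.cos(th),z))),1).tolist() for r in(0,.19) for z in (.231,.031)])
cv2.imwrite("pics/s3.png",np.hstack([cv2.resize(a[190:390,370:470],None,fx=3,fy=3,interpolation=cv2.INTER_CUBIC),cv2.resize(b[150:270,350:490],None,fx=3.4,fy=5,interpolation=cv2.INTER_CUBIC)]))
for c in("side","top"):print([(np.round(r["box"]).tolist(),round(r["score"],2)) for r in recognise("door",c)][:2])
```

```text
8.075 [-0.06762698  0.06851849  0.2708881 ] [ 0.72526822 -0.11657857  0.55917856] 0.05152382719086755
0 side [[400.9, 233.2], [393.8, 306.7], [440.1, 292.3], [428.5, 369.4]]
0 top [[392.0, 179.0], [382.6, 198.3], [478.0, 190.9], [456.3, 208.5]]
0.06 side [[400.9, 233.2], [393.8, 306.7], [434.1, 293.2], [423.0, 370.4]]
0.06 top [[392.0, 179.0], [382.6, 198.3], [477.3, 195.9], [455.7, 212.9]]
[([394.0, 231.0, 443.0, 368.0], 0.63)]
[([383.0, 176.0, 475.0, 214.0], 0.89), ([305.0, 202.0, 340.0, 225.0], 0.29)]
```

View pics/s3.png

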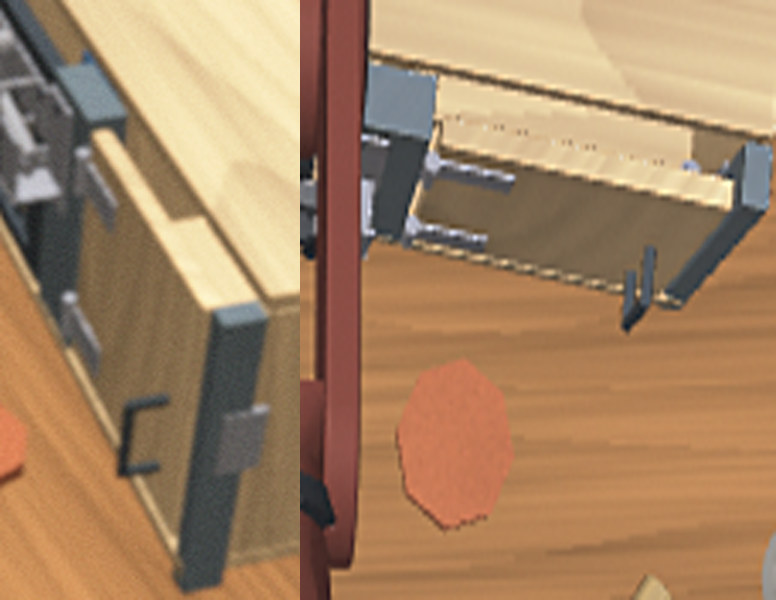

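The door's top corner is at (477.4,191.6), against (478,190.9) predicted for shut, so it is about 0.01 rad: seated. The side view shows it flush with the post. Next I'll use the wrist camera for the knob.

Run:
```python
from h import *
s=robot.observe();k=calibration("wrist");a=grab_frame("wrist");cv2.imwrite("pics/w4.png",a)
M=np.array(k["mtx"]);m=np.array(k["mount"]);R=np.array(s["tool_rot"]);p=np.array(s["tool_pos"])
def pw(X):
  x=R.T@(X-p);c=m[:3,:3].T@(x-m[:3,3]);q=M@c;return np.round(q[:2]/q[2],1)
for z in(.22,.228,.236):print(z,pw(L((-.021,.071,z))))
print(pw(L((-.021,.082,.228))),pw(L((-.010,.071,.228))))
print([(np.round(r["box"]).tolist(),round(r["score"],2)) for r in recognise("knob","wrist")][:3])
```

```text
0.22 [324.  340.9]
0.228 [324.2 348.9]
0.236 [324.4 357.5]
[343.9 349. ] [324.1 365.8]
[([261.0, 299.0, 501.0, 370.0], 0.82)]
```

View pics/w4.png

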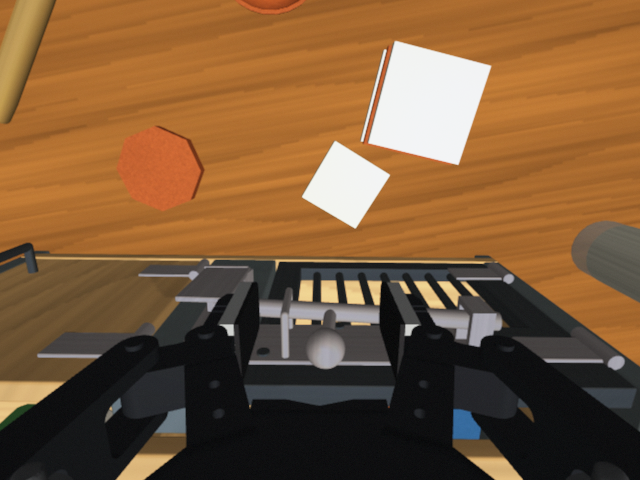

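The wrist view shows the ball at (325,349), against (324,349) predicted, so the knob position is confirmed. The fingers straddle it along the rod. Next: approach, descend and grip.

>>> drive_tool(series=[{"tx":0.078,"ty":0,"tz":0.008,"rx":0,"ry":0,"rz":0},{"tx":0.077,"ty":0,"tz":0,"rx":0,"ry":0,"rz":0},{"tx":0,"ty":0.075,"tz":0,"rx":0,"ry":0,"rz":0},{"tx":0,"ty":0.075,"tz":0,"rx":0,"ry":0,"rz":0},{"tx":0,"ty":0,"tz":0,"rx":0,"ry":0,"rz":0}])

```text
clock: 9.0
tool_pos: [0.6639, 0.0186, 0.2224]
tool_rot: [[0.985, -0.006, 0.175], [-0.175, 0.0, 0.985], [-0.005, -1.0, -0.001]]
contact_force: [-0.3, 0.1, -0.6]
width: 0.0511
```

>>> drive_tool(series=[{"tx":0,"ty":0,"tz":0,"rx":0,"ry":0,"rz":0},{"tx":0,"ty":0,"tz":0,"rx":0,"ry":0,"rz":0},{"tx":0,"ty":0,"tz":0,"rx":0,"ry":0,"rz":0},{"tx":0,"ty":0,"tz":0,"rx":0,"ry":0,"rz":0}], fingers=1, force=60)

```text
clock: 9.5
tool_pos: [0.6669, 0.0221, 0.2273]
tool_rot: [[0.985, 0.004, 0.172], [-0.172, 0.003, 0.985], [0.004, -1.0, 0.004]]
contact_force: [0.8, 4.3, 0.6]
width: 0.0188
```

Run:
```python
from h import *
s=robot.observe();print(s["clock"],loc(s["tool_pos"]),s["contact_force"],s["width"])
```

```text
9.5 [-0.02032457  0.07110144  0.22733743] [0.83216958 4.28881298 0.59868587] 0.018803537656202407
```

>>> drive_tool(series=[{"tx":0,"ty":-0.012,"tz":0.005,"rx":0,"ry":0,"rz":0},{"tx":0,"ty":-0.012,"tz":0.005,"rx":0,"ry":0,"rz":0},{"tx":0,"ty":-0.012,"tz":0.005,"rx":0,"ry":0,"rz":0},{"tx":0,"ty":0,"tz":0,"rx":0,"ry":0,"rz":0}])

```text
clock: 10.0
tool_pos: [0.6655, 0.0248, 0.2334]
tool_rot: [[0.985, -0.003, 0.172], [-0.172, -0.001, 0.985], [-0.003, -1.0, -0.001]]
contact_force: [3.1, 2.0, -11.1]
width: 0.0183
```

Run:
```python
from h import *
s=robot.observe();print(s["clock"],loc(s["tool_pos"]),s["contact_force"],s["width"])
a=grab_frame("wrist");b=grab_frame("side")
cv2.imwrite("pics/w5.png",np.hstack([cv2.resize(a[200:440,120:560],(528,288)),cv2.resize(b[170:250,320:400],(270,288),interpolation=cv2.INTER_CUBIC)]))
```

```text
10.0 [-0.02217524  0.07347892  0.23344128] [  3.11449042   2.04650751 -11.14740094] 0.01828171084466878
```

View pics/w5.png

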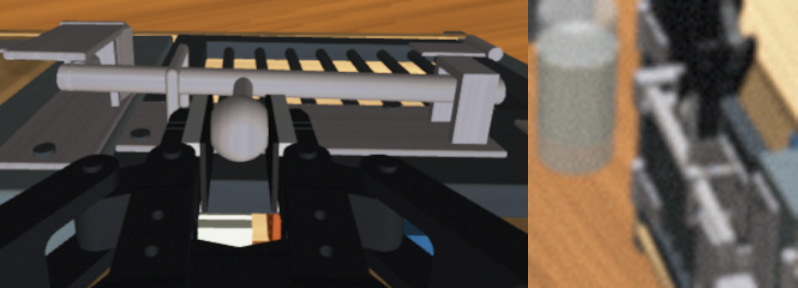

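The wrist crop shows the ball between the pads, with the nose end still over the keeper trough at left. The lift so far is only about 6 mm, at 11 N, so I'll lift further in small steps and watch.

>>> drive_tool(series=[{"tx":0,"ty":0,"tz":0,"rx":0,"ry":0,"rz":0},{"tx":0,"ty":0,"tz":0,"rx":0,"ry":0,"rz":0},{"tx":0,"ty":0,"tz":0,"rx":0,"ry":0,"rz":0}], force=80)

```text
clock: 10.48
tool_pos: [0.6654, 0.0247, 0.2333]
tool_rot: [[0.985, -0.003, 0.173], [-0.173, -0.0, 0.985], [-0.003, -1.0, -0.001]]
contact_force: [4.5, 3.4, -12.2]
width: 0.0177
```

>>> drive_tool(series=[{"tx":0,"ty":-0.008,"tz":0.002,"rx":0,"ry":0,"rz":0},{"tx":0,"ty":0,"tz":0,"rx":0,"ry":0,"rz":0},{"tx":0,"ty":0,"tz":0,"rx":0,"ry":0,"rz":0}])

```text
clock: 10.85
tool_pos: [0.665, 0.0254, 0.2346]
tool_rot: [[0.985, -0.005, 0.173], [-0.173, -0.001, 0.985], [-0.005, -1.0, -0.001]]
contact_force: [4.4, 4.3, -14.7]
width: 0.0178
```

Run:
```python
from h import *
s=robot.observe();print(s["clock"],loc(s["tool_pos"]),s["contact_force"],s["torque"],s["width"])
```

```text
10.85 [-0.02272968  0.07394466  0.23464197] [  4.35911535   4.3042709  -14.71465889] [-0.31364404 -0.57563034 -0.19055532] 0.017772371778117416
```

```bash
cat >> h.py <<'E'
def wproj():
    s=robot.observe();k=calibration("wrist");M=np.array(k["mtx"]);m=np.array(k["mount"]);R=np.array(s["tool_rot"]);p=np.array(s["tool_pos"])
    def f(X):
        c=m[:3,:3].T@(R.T@(np.asarray(X)-p)-m[:3,3]);q=M@c;return q[:2]/q[2]
    return f
def bolt(lift,draw=0,x=-.022,ty=.1667,tz=.1955):
    ph=-.1+lift
    g=lambda a,u:L((x,ty-(a*np.cos(ph)-u*np.sin(ph))+draw,tz+a*np.sin(ph)+u*np.cos(ph)))
    return {"nose":g(.166,0),"knob":g(.092,.042),"tail":g(0,0),"rodknob":g(.092,0)}
E
python3 - <<'E'
from h import *
print(L((0,0,0)),bolt(0)["knob"],loc(bolt(0)["knob"]))
f=wproj();a=grab_frame("wrist")
for l in(0,.05,.085,.135):
  print(l,{k:np.round(f(v),1).tolist() for k,v in bolt(l).items()})
v=cv2.resize(a[190:420,130:560],None,fx=1.8,fy=1.8,interpolation=cv2.INTER_CUBIC)
for l,c in((0,(0,0,255)),(.085,(0,255,0)),(.135,(255,0,0))):
  P=bolt(l);q=lambda n:tuple(int(t) for t in (f(P[n])-[130,190])*1.8)
  cv2.line(v,q("nose"),q("tail"),c,1);cv2.circle(v,q("knob"),3,c,1)
cv2.imwrite("pics/w6.png",v)
E
```

```text
[ 0.6747 -0.0514  0.    ] [0.66522237 0.02229148 0.2281055 ] [-0.022       0.07096661  0.2281055 ]
0 {'nose': [189.6, 263.4], 'knob': [311.7, 303.6], 'tail': [498.8, 275.1], 'rodknob': [321.1, 268.4]}
0.05 {'nose': [183.1, 268.8], 'knob': [315.7, 308.8], 'tail': [498.8, 275.1], 'rodknob': [320.5, 271.5]}
0.085 {'nose': [178.7, 272.8], 'knob': [319.0, 312.6], 'tail': [498.8, 275.1], 'rodknob': [320.3, 273.8]}
0.135 {'nose': [172.6, 279.0], 'knob': [324.4, 318.1], 'tail': [498.8, 275.1], 'rodknob': [320.4, 277.2]}
```

View pics/w6.png

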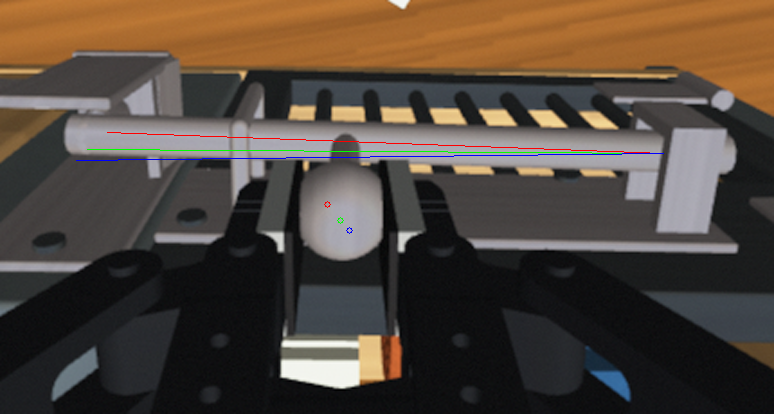

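The overlay puts the observed ball at (342,213) and the nose end at about x=66, which matches a lift of about 0.085 rad. That's only just enough, so I'll lift more.

>>> drive_tool(series=[{"tx":0,"ty":-0.01,"tz":0.004,"rx":0,"ry":0,"rz":0},{"tx":0,"ty":-0.008,"tz":0.003,"rx":0,"ry":0,"rz":0},{"tx":0,"ty":0,"tz":0,"rx":0,"ry":0,"rz":0},{"tx":0,"ty":0,"tz":0,"rx":0,"ry":0,"rz":0}])

```text
clock: 11.4
tool_pos: [0.6648, 0.0283, 0.2418]
tool_rot: [[0.985, -0.006, 0.171], [-0.171, 0.001, 0.985], [-0.006, -1.0, 0.0]]
contact_force: [-2.8, 4.8, -11.8]
width: 0.0175
```

Run:
```python
from h import *
s=robot.observe();print(s["clock"],loc(s["tool_pos"]),s["contact_force"],s["torque"],s["width"])
```

```text
11.4 [-0.02343381  0.07678755  0.24181038] [ -2.84204216   4.80597456 -11.76317174] [0.81573774 0.47110318 1.01271461] 0.01746009727712671
```

>>> drive_tool(series=[{"tx":0,"ty":0,"tz":0.02,"rx":0,"ry":0,"rz":0},{"tx":0,"ty":0,"tz":0.02,"rx":0,"ry":0,"rz":0},{"tx":0,"ty":0,"tz":0.02,"rx":0,"ry":0,"rz":0},{"tx":0,"ty":0,"tz":0,"rx":0,"ry":0,"rz":0}])

```text
clock: 11.9
tool_pos: [0.6685, 0.0458, 0.2414]
tool_rot: [[0.985, -0.005, 0.172], [-0.172, 0.0, 0.985], [-0.005, -1.0, -0.0]]
contact_force: [-3.9, 1.5, -19.7]
width: 0.0177
```

Run:
```python
from h import *
s=robot.observe();print(s["clock"],loc(s["tool_pos"]),s["contact_force"],s["torque"],s["width"])
a=grab_frame("wrist");f=wproj()
v=cv2.resize(a[190:420,130:560],None,fx=1.8,fy=1.8,interpolation=cv2.INTER_CUBIC)
for l,d,c in((0,0,(0,0,255)),(.085,.017,(0,255,0)),(.135,.017,(255,0,0))):
  P=bolt(l,d);q=lambda n:tuple(int(t) for t in (f(P[n])-[130,190])*1.8)
  cv2.line(v,q("nose"),q("tail"),c,1);cv2.circle(v,q("knob"),3,c,1)
cv2.imwrite("pics/w7.png",v)
```

```text
11.9 [-0.0227605   0.09466848  0.24142687] [ -3.89528135   1.45039411 -19.71703148] [0.12952694 0.74561534 1.02020012] 0.017676240703142776
```

View pics/w7.png

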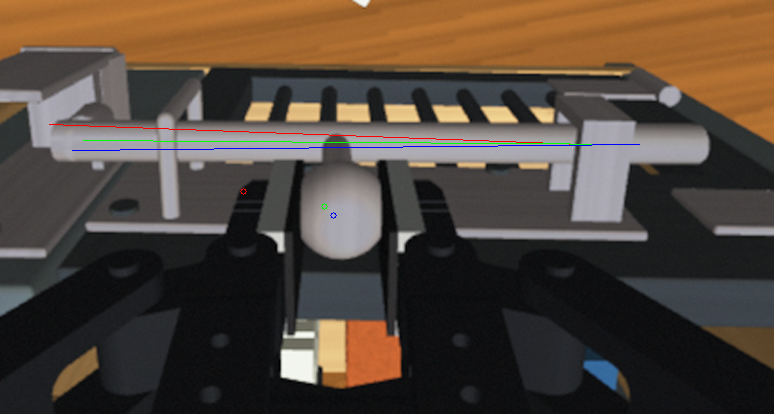

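The bolt is lifted and drawn about 18 mm, with the knob at (340,210) and the toe past the lip. Next is the rest of the draw.

>>> drive_tool(series=[{"tx":0,"ty":0.004,"tz":0.02,"rx":0,"ry":0,"rz":0},{"tx":0,"ty":0,"tz":0.02,"rx":0,"ry":0,"rz":0},{"tx":0,"ty":0,"tz":0.016,"rx":0,"ry":0,"rz":0},{"tx":0,"ty":0,"tz":0.004,"rx":0,"ry":0,"rz":0},{"tx":0,"ty":0,"tz":0,"rx":0,"ry":0,"rz":0},{"tx":0,"ty":0,"tz":0,"rx":0,"ry":0,"rz":0}])

```text
clock: 12.7
tool_pos: [0.6719, 0.0627, 0.2409]
tool_rot: [[0.985, -0.004, 0.172], [-0.172, -0.0, 0.985], [-0.004, -1.0, -0.001]]
contact_force: [-5.1, -0.2, -19.8]
width: 0.0174
```

Run:
```python
from h import *
s=robot.observe();p=loc(s["tool_pos"]);print(s["clock"],p,s["contact_force"],s["torque"],s["width"])
# pull: gate angle th about gate hinge G; knob relative
G=np.array([0,.245]);d=p[:2]-G
c=lambda th:G+np.array([[np.cos(th),np.sin(th)],[-np.sin(th),np.cos(th)]])@d
pr=p[:2]
for th in np.arange(.04,.41,.04):
  q=c(th);print(round(th,2),np.round(q,4),"local d",np.round((q-pr)/.3,3));pr=q
```

```text
12.7 [-0.02235846  0.11189322  0.24086681] [ -5.08930231  -0.18458956 -19.79555542] [-0.08990574  0.84625668  0.98991051] 0.017414077246296795
0.04 [-0.0277  0.1129] local d [-0.018  0.003]
0.08 [-0.0329  0.1141] local d [-0.018  0.004]
0.12 [-0.0381  0.1155] local d [-0.017  0.005]
0.16 [-0.0433  0.1172] local d [-0.017  0.005]
0.2 [-0.0484  0.119 ] local d [-0.017  0.006]
0.24 [-0.0534  0.121 ] local d [-0.017  0.007]
0.28 [-0.0583  0.1233] local d [-0.016  0.007]
0.32 [-0.0631  0.1257] local d [-0.016  0.008]
0.36 [-0.0678  0.1283] local d [-0.016  0.009]
0.4 [-0.0724  0.1311] local d [-0.015  0.009]
```

>>> drive_tool(series=[{"tx":-0.018,"ty":0,"tz":0.003,"rx":0,"ry":0.229,"rz":0},{"tx":-0.018,"ty":0,"tz":0.003,"rx":0,"ry":0.229,"rz":0},{"tx":-0.018,"ty":0,"tz":0.003,"rx":0,"ry":0.229,"rz":0},{"tx":-0.018,"ty":0,"tz":0.003,"rx":0,"ry":0.229,"rz":0},{"tx":0,"ty":0,"tz":0,"rx":0,"ry":0,"rz":0}])

```text
clock: 13.32
tool_pos: [0.6515, 0.0719, 0.2409]
tool_rot: [[0.945, -0.004, 0.327], [-0.327, 0.001, 0.945], [-0.004, -1.0, -0.0]]
contact_force: [-5.8, 0.5, -21.6]
width: 0.0178
```

Run:
```python
from h import *
s=robot.observe();p=loc(s["tool_pos"]);print(s["clock"],p,s["contact_force"],s["torque"],s["width"])
d=p[:2]-[0,.245];print("gate",np.arctan2(-d[0],-d[1])-np.arctan2(.0224,.1331),np.hypot(*d))
```

```text
13.325 [-0.04400559  0.11745277  0.24085251] [ -5.75140667   0.51418801 -21.63577074] [0.15208215 0.78372943 0.98450738] 0.017756249217412586
gate 0.16549405583730203 0.13492511893286938
```

Run:
```python
from h import *
a=grab_frame("wrist");b=grab_frame("side")
cv2.imwrite("pics/w8.png",np.hstack([cv2.resize(a[180:420,100:600],(500,300)),cv2.resize(b[150:270,310:430],(300,300),interpolation=cv2.INTER_CUBIC)]))
```

```text
(no output)
```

View pics/w8.png

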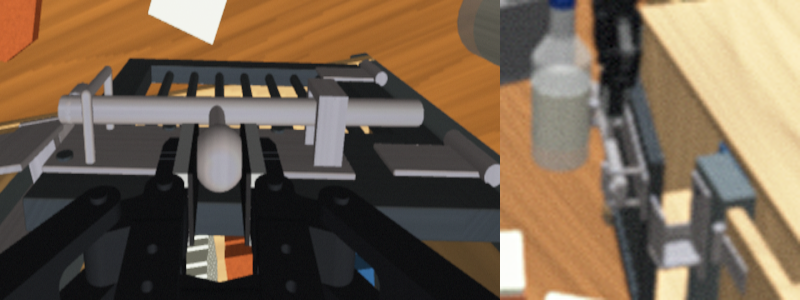

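The gate is coming open: its free edge is clear of the keeper, and the bolt is fully back and held. I'll continue to about 0.4 rad.

>>> drive_tool(series=[{"tx":-0.018,"ty":0,"tz":0.003,"rx":0,"ry":0.229,"rz":0},{"tx":-0.018,"ty":0,"tz":0.003,"rx":0,"ry":0.229,"rz":0},{"tx":-0.018,"ty":0,"tz":0.003,"rx":0,"ry":0.229,"rz":0},{"tx":-0.018,"ty":0,"tz":0.003,"rx":0,"ry":0.229,"rz":0},{"tx":-0.018,"ty":0,"tz":0.003,"rx":0,"ry":0.229,"rz":0},{"tx":-0.018,"ty":0,"tz":0.003,"rx":0,"ry":0.229,"rz":0},{"tx":0,"ty":0,"tz":0,"rx":0,"ry":0,"rz":0},{"tx":0,"ty":0,"tz":0,"rx":0,"ry":0,"rz":0},{"tx":0,"ty":0,"tz":0,"rx":0,"ry":0,"rz":0}])

```text
clock: 14.55
tool_pos: [0.6253, 0.0908, 0.2409]
tool_rot: [[0.841, -0.002, 0.541], [-0.541, 0.002, 0.841], [-0.003, -1.0, 0.0]]
contact_force: [-4.0, 2.2, -25.1]
width: 0.0177
```

Run:
```python
from h import *
s=robot.observe();p=loc(s["tool_pos"]);print(s["clock"],p,s["contact_force"],s["torque"],s["width"])
d=p[:2]-[0,.245];g=np.arctan2(-d[0],-d[1])-np.arctan2(.0224,.1331);print("gate",g,np.hypot(*d))
a=grab_frame("top");b=grab_frame("side");c=grab_frame("wrist")
for t in(.25,g,.6):
  print([np.round((proj("side",L((-.223*np.sin(t),.245-.223*np.cos(t),z)))-[310,150])*2.5).tolist() for z in(.231,.031)])
cv2.imwrite("pics/e.png",np.hstack([cv2.resize(b[150:270,310:430],(300,300),interpolation=cv2.INTER_CUBIC),cv2.resize(a[130:290,250:500],(469,300),interpolation=cv2.INTER_CUBIC)]))
for n in("tile_blank","tile_stack","octagon","chip_bowl","paste_jar","hammer","door"):
  print(n,[(np.round(r["box"]).tolist(),round(r["score"],2)) for r in recognise(n,"top")][:1])
s=robot.observe();print(loc(s["tool_pos"]),s["joint_velocities"])
```

```text
14.55 [-0.07311378  0.13154997  0.24092251] [ -4.03560389   2.16836328 -25.13702937] [0.50119682 0.43361171 0.9976782 ] 0.017668758722976657
gate 0.4057373038060832 0.13496864250192486
[[130.0, 162.0], [121.0, 342.0]]
[[89.0, 161.0], [83.0, 341.0]]
[[40.0, 154.0], [38.0, 334.0]]
tile_blank [([306.0, 210.0, 324.0, 222.0], 0.68)]
tile_stack [([250.0, 68.0, 497.0, 227.0], 0.27)]
octagon [([378.0, 221.0, 415.0, 257.0], 0.71)]
chip_bowl [([336.0, 281.0, 353.0, 326.0], 0.55)]
paste_jar [([485.0, 253.0, 521.0, 280.0], 0.64)]
hammer [([387.0, 266.0, 456.0, 350.0], 0.71)]
door [([383.0, 176.0, 476.0, 214.0], 0.56)]
[-0.07309673  0.13151769  0.24091185] [-0.00083833  0.00139242 -0.00089585  0.00070374 -0.00139853 -0.0005649 ]
```

View pics/e.png

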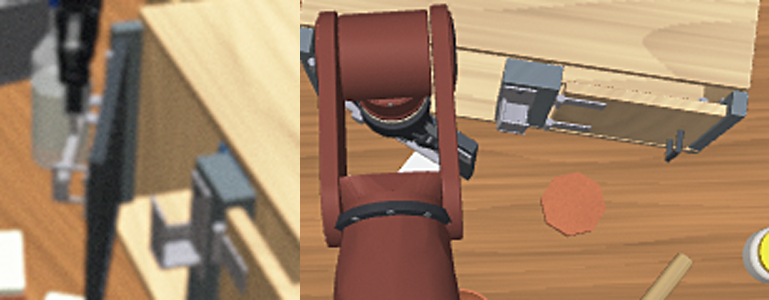

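The gate's edge sits where 0.41 rad predicts, and the door is shut. The visible loose things haven't moved and the arm is still, so I'm handing in while holding.

Run:
```python
from h import *
print(robot.job_done());s=robot.observe();print(s["clock"],loc(s["tool_pos"]),s["width"])
```

```text
the job is handed in; nothing more can be done
None
the job is handed in; nothing more can be done
```

The job is handed in at about 15 s on the robot's clock, with the gripper still holding the gate ajar by the bolt's ball knob. No verdict was reported.

I pushed the plywood door shut with the closed fingers, then gripped the knob, lifted the bolt over the lip and drew it back to its stop. After that I pulled the gate open along its arc.

What the last checks showed:
- **Gate:** about 0.41 rad from the tool pose. The side view agreed to within a few millimetres, and the arm was standing still.
- **Bolt:** drawn about 35 mm, which is its stop, by the tool's travel.
- **Door:** its top corner matched the shut position to about 0.01 rad after the push. The final top view still showed it shut.
- **Loose things:** the octagon, hammer and jar were detected where they started.

What was uncertain or disagreed:
- **Hidden things:** the tile blank and bowl were partly behind the arm, so they were only partly checked. The tile stack was not found by the network in the last top picture. I made no final check of the water bottle. No move came near any of these.
- **Grip width:** it read about 18 mm on the 22 mm ball, so the hold may be off-centre or the reading low. The knob did not slip out at any point.
- **Wrist force:** about 25 N of downward pull remained because I was still lifting against the bolt's lift stop. The sideways force did not clearly show the gate's spring.

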